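# Slide the tube carrier along its rails into the locating notch

### The job

With a fingertip, gently push the plywood carrier that has the white tube collar on it along its rails towards the middle, until you feel it drop into the locating notch and it sits flat, then take your hand away clear of everything. Only push the carrier, never lift it; keep the collar standing on it without touching it, and leave the empty carrier and everything else where they are.

Things in the scene. Friction and masses are not known exactly. Their poses are not given: they have to be found in the camera images.
- jig: Fixed jig: 160 x 500 x 10 mm aluminium base plate with two rails 480 mm long along its y axis (roughly across the robot's front). Origin: on the table under its middle; z up. Rail running surface 30 mm above the table, at x = 38 to 62 mm either side; open between down to the plate. Outer lips (x = 62 to 70 mm either side, top at 44 mm) guide the carriers with 1.5 mm play.
- notch (a point): Centre of the locating notch: on the jig's middle line at mid-length, 30 mm above the table; axes as the jig's. A short black line on each lip marks it. It is four pockets, 8 mm deep and 16 mm long, in the running surface; only a carrier centred within about 2 mm drops in. It then sits 8 mm lower, stopped by the pocket walls.
- carrier: Tube carrier, loose on the rails: plywood board 121 mm across the rails, 110 mm along them (its y axis), 18 mm thick, on four steel feet 10 mm high, 0.4 to 0.9 kg. Origin: centre of its feet's undersides, 30 mm above the table when riding, 22 mm when seated; the board spans 10 to 28 mm above it. Starts 130 to 175 mm from the notch, on either side; takes 2 to 9 N to slide.
- carrier_top (a point): Centre of the top face of the tube carrier's board, 28 mm above its origin; here a steel plug 36 mm across and 8 mm high stands inside the collar. The board's end faces are 55 mm from here along the rails.
- spare: The empty carrier: same board without a collar, so its steel plug shows; parked on the rails on the other side of the notch. To be left alone.
- collar: White tube collar 50 mm outside diameter, 42 mm bore, 30 mm high, standing loosely over the plug on the tube carrier, top 88 mm above the table while riding. Origin: centre of its underside.
- tape: Bystander: roll of paper tape lying flat, 84 mm across, 24 mm high, beside the rails. Leave alone.
- offcut: Bystander: clear tube offcut standing, 60 mm across, 75 mm high, beside the rails. Leave alone.
- deburrer: Bystander: screwdriver-shaped deburring tool lying beside the rails. Leave alone.
- cleaner: Bystander: white bottle, 64 mm across, 170 mm tall. Leave alone.
- glue: Bystander: amber jar, 60 mm across, 80 mm tall, beside the rails. Leave alone.
- screws: Bystander: grey open tray 100 x 140 x 45 mm. Leave alone.
Things that resemble listed ones, but are neither listed nor needed, are in the scene too. There is more than one size of the collar; the job needs the larger.

How it is judged:
By the outcome, as a careful person would: the job done as asked, in the order asked, and still so for the second after the job is handed in, with the robot touching nothing.
It also fails if it takes over 40 s, if anything falls off the work surface, if the arm or the gripper's body presses on something with over 40 N, if the wrist force passes 120 N, or if a joint passes its speed limit or range.

### The arm

A 6-joint arm with a two-finger parallel gripper is mounted at the origin on the work surface. World frame = base frame: x ahead of the robot, y to its left, z up, the work surface at z = 0. Lengths are in mm, angles in rad, forces in N, time in s.
With the tool pointing down it reaches from about 300 to 775 mm from the base axis. Payload 14.6 kg.
Tool frame: the origin (TCP) lies midway between the tips of the shut fingers; the grasp point (between the pads) lies grasp_offset behind it (grasp_offset is the distance from the TCP to the grasp point, in mm); z points along the fingers, y is the line along which they close (so a half turn about z gives the same grasp; the last joint's range is limited). The gripper opens to 94 mm and grips with 3 to 60 N. Pads are 16 mm wide; open, the fingers measure 119 mm over their backs; the gripper's body (75 mm by 177 mm) begins 78 mm behind the grasp point.
Start: joints at [-1.396, 0.3, 1.521, -0, 1.321, -0.067], TCP at [131.691, -533.991, 205.446] pointing down, gripper open.
Joint ranges: [-3.03, 3.03], [-0.79, 2.21], [0.23, 2.52], [-1.04, 4.18], [0, 3.07], [-2.55, 2.55]. Speed limits (rad/s): [2.22, 2.22, 2.57, 3.14, 3.14, 3.14].

### API

Orientations are given as [roll, pitch, yaw] about the fixed x, y, z axes, in that order (R = Rz(yaw) Ry(pitch) Rx(roll)).
In Python, from cell import * gives the robot as it stands. The module is installed in compiled form; this text tells all that it offers.
- The arm moves only by the shell command python3 -m jog 'ROWS' [FORCE]. ROWS is JSON, a list of rows, each a list of 3 entries, a list of its own where there are three numbers: the finger opening in mm, from 0 to 94, then the shift along the tool's x, y, z in units of 50 mm (1.0 is 50 mm), then the turn about the tool's z in units of 180 degrees (1.0 is 180 degrees). In form: [[fingers, [dx, dy, dz], twist], ...]. A call has 1 to 20 rows; each row shifts and turns the commanded pose from where the row before left it, along the tool's axes as they then stand; what a row does not reach is not made up. A row lasts 1/10 s, in which the tool goes at most 50 mm and 8.59 degrees, less where a joint would pass 70% of its speed; a pose out of reach is approached as far as the arm can. A call with a number of a shift or a turn outside -1 to 1 is refused whole. A call with a gripper value outside its range is refused whole. The fingers move at their own pace and stop on an object; FORCE is the grip in N (left out, the last holds). Time passes only in rows, so rows that do not move let the fingers close. It gives the time, the measured TCP pose, the force, the opening and the grip force at its end, in the units of the state.
- read_state(): the state, without advancing time (a new reading comes with each control period).
- camera(name): name is "side" or "top" or "wrist"; returns the picture (420x560x3 uint8, red, green, blue); there is no depth.
- calibration(name): a dict with "mtx" (3x3 intrinsics, pixels), "distortion" ([k1, k2, p1, p2, k3] as OpenCV has them; the pictures are not rectified), "cam_to_world" (4x4, takes a point from camera to world coordinates); the wrist camera has in their place "hand_eye" (4x4, takes a point from camera to tool coordinates, whose origin is the TCP and whose axes are the flange's). Camera axes: x right, y down, z forward; pixel columns grow to the right and rows downward; lengths in mm; the calibration is good to about 2 mm. A picture is of the moment at which its call begins: read the wrist's pose just before it. calibration takes no time and is no camera call.
- sign_off(): hands the job in; it is judged then, once.
Trained networks look in the newest picture that a camera, given by its name, has taken for a name from the list of things; names that differ only in an ending like _2 or _b are one class to them, and where a whole thing is asked for, a point or a joint stands for the part that bears it (a point fixed in the world has none). Each returns a list of dicts, best first, with "conf" (0 to 1); they miss things now and then, are a little off and sometimes report something else, mostly with a low value. They report only what shows in the picture. A call takes as long as a camera call. They do not tell look-alikes from the thing itself.
- regions_of(camera, query): "pixels" (420x560 bool, what is visible of it) and "rect" ([centre column, centre row, width, height] in pixels, round what is visible of it).
The state is a dict: "clock": time; "joints": joint angles; "qd": joint speeds; "effort": joint torques, N m; "eef_pos": TCP position; "eef_rot": TCP orientation; "wrist_force": force on the tool from outside, world axes, zero at the start; "moment": the same for the moment, N m; "finger_gap": finger opening in mm; "finger_force": force on a finger pad.
Only numpy, scipy, OpenCV 4.12 (cv2) and the standard library are available. Lean on these libraries where they do the work, as an engineer would, in place of code of your own. Each camera call takes 0.05 s, during which the arm holds its last target. There are 200 camera calls.

## Working session

There is one attempt and no reset: what is moved stays moved. The work goes in short steps, Python scripts to look and compute and a shell command to move; the robot and the scene stay as the last step left them, time stands still between calls to the robot, and variables do not carry over. Pictures are saved under pics/ and viewed, at most 10 in all, crops included, and the job is handed in when it is done.

```bash
mkdir -p pics; python3 - <<'E'
from cell import *
import cv2
s=read_state(); print({k:s[k] for k in("clock","eef_pos","eef_rot","finger_gap","wrist_force")})
for n in("top","side"):
    im=camera(n); cv2.imwrite(f"pics/{n}0.png",im[:,:,::-1])
    for q in("jig","carrier","spare","collar"):
        print(n,q,[(round(r["conf"],2),[round(float(v)) for v in r["rect"]]) for r in regions_of(n,q)])
E
```

```text
{'clock': 0.0, 'eef_pos': array([ 131.66630655, -533.75389213,  204.89363241]), 'eef_rot': array([-3.14046003e+00, -7.01178290e-05,  2.41831837e-01]), 'finger_gap': 94.0318683439112, 'wrist_force': array([ 0.19391155,  0.52846831, -0.46420883])}
top jig [(0.92, [272, 211, 171, 61])]
top carrier [(0.74, [325, 209, 39, 43])]
top spare []
top collar [(0.68, [326, 207, 19, 21])]
side jig [(0.96, [289, 220, 79, 133])]
side carrier [(0.74, [290, 244, 52, 36])]
side spare [(0.67, [245, 238, 8, 36]), (0.65, [276, 171, 47, 30])]
side collar [(0.86, [289, 236, 17, 25]), (0.41, [240, 270, 8, 15])]
```

View pics/top0.png

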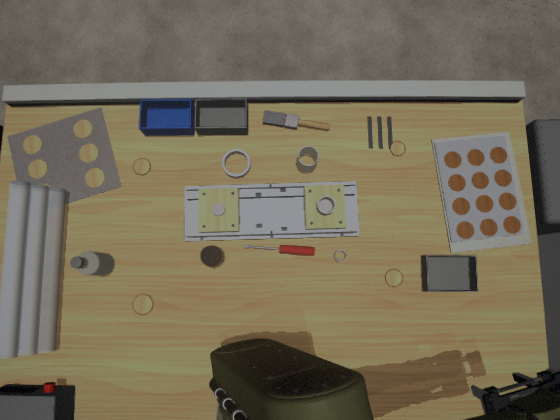

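View pics/side0.png

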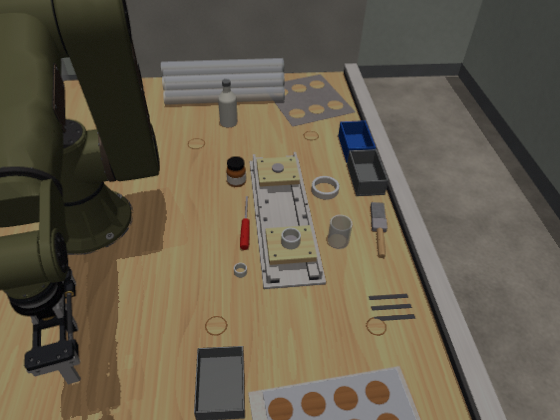

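Top view: the jig is centred near (272,211). The carrier with the white collar is at (325,207), on the -y side, and the empty spare with its bare plug is at (218,210). Possible mix-ups are the spare at top (218,210), the small loose ring at top (340,256) and the tape ring at (236,163). My choice is the carrier at (325,207), pushed towards +y. The side view agrees: collar carrier at (290,240), spare at (277,171).

```bash
cat > h.py <<'E'
from cell import *
import cv2, numpy as np
from scipy.spatial.transform import Rotation as R
def w(name,px,z,T=None):
    c=calibration(name); T=c["cam_to_world"] if T is None else T
    T=np.array(T); p=cv2.undistortPoints(np.array(px,float).reshape(-1,1,2),np.array(c["mtx"]),np.array(c["distortion"])).reshape(-1,2)
    d=np.c_[p,np.ones(len(p))]@T[:3,:3].T; o=T[:3,3]
    return o+d*((z-o[2])/d[:,2])[:,None]
def wristT(s):
    T=np.eye(4);T[:3,:3]=R.from_euler("xyz",s["eef_rot"]).as_matrix();T[:3,3]=s["eef_pos"]
    return T@np.array(calibration("wrist")["hand_eye"])
E
python3 - <<'E'
from h import *
for n in("top","side"):
    im=camera(n)
    for q,z in(("jig",40),("carrier",58),("collar",73)):
        r=regions_of(n,q)[0]; m=r["pixels"].astype(np.uint8)
        c=max(cv2.findContours(m,0,1)[0],key=cv2.contourArea)
        rr=cv2.minAreaRect(w(n,c.reshape(-1,2),z)[:,:2].astype(np.float32)); print(n,q,np.round(np.concatenate([rr[0],rr[1],[rr[2]]]),1))
im=camera("top")[165:265,170:380]; cv2.imwrite("pics/crop.png",cv2.resize(im,None,fx=3.8,fy=3.8,interpolation=2)[:,:,::-1])
E
```

```text
top jig [559.2 -23.3 159.3 483.6   1.2]
top carrier [ 568.4 -170.   126.6  113.5    2.9]
top collar [ 583.8 -177.8   42.5   17.4   62.6]
side jig [560.9 -40.2 156.9 520.1   1.3]
side carrier [ 567.1 -179.3  122.4  123.8    1.4]
side collar [ 567.8 -171.8   75.9   49.1   82.9]
```

View pics/crop.png

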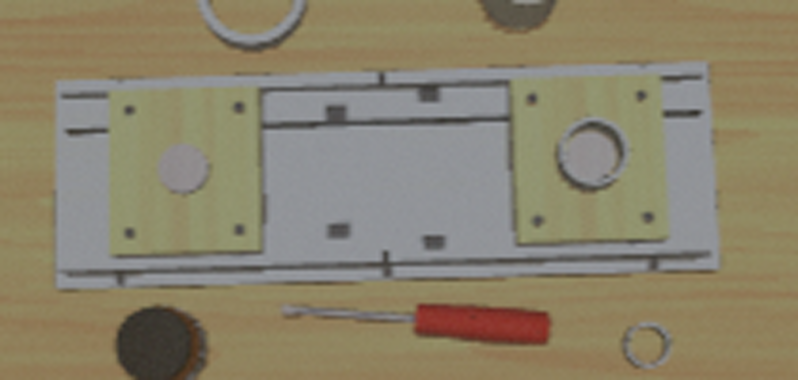

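The crop confirms the choice: the collar is on the right board, centred at (592,153). The left board at (183,168) shows its bare plug. The notch lines are at (382,78) and (387,264), and the pockets sit around x=338 and x=430.

```bash
python3 - <<'E'
from h import *
f=lambda P:np.array(P)/3.8+[170,165]
m=w("top",f([(382,78),(387,264)]),44)[:,:2];print("marks",m.round(1),m.mean(0))
b=w("top",f([(510,82),(660,76),(667,238),(516,244)]),58)[:,:2];print("board",b.round(1),b.mean(0))
j=w("top",f([(56,82),(706,62),(718,270),(58,288)]),10)[:,:2];print("jig",j.round(1),j.mean(0))
d=j[0]+j[3]-j[1]-j[2];print("jig yaw deg",np.degrees(np.arctan2(-d[0],d[1])))
u=d/np.linalg.norm(d);print("offset along",(m.mean(0)-b.mean(0))@u, "push face centre",b.mean(0)-55*u)
s=read_state();print(s["eef_pos"],s["clock"])
Rm=R.from_euler("xyz",s["eef_rot"]).as_matrix();print(Rm.round(3))
E
```

```text
marks [[630.4 -22.3]
 [492.2 -25.6]] [561.3442567  -23.92822115]
board [[ 623.9 -116.1]
 [ 627.9 -226. ]
 [ 508.6 -227.5]
 [ 504.9 -118.6]] [ 566.30063321 -172.04194461]
jig [[ 636.3  227.7]
 [ 649.2 -269.6]
 [ 489.7 -273.1]
 [ 478.6  221.5]] [563.41667732 -23.35335374]
jig yaw deg 1.3870223227830163
offset along 148.19029862392512 push face centre [ 567.63194902 -227.0258295 ]
[ 131.66527167 -533.99513533  205.44697334] 0.95
[[ 0.971  0.239 -0.   ]
 [ 0.239 -0.971  0.   ]
 [ 0.    -0.    -1.   ]]
```

```bash
python3 -m jog '[[0,[0,0,0],0.0346],[0,[0,0,0],0.0346],[0,[0.55,-0.33,0],0],[0,[0.55,-0.33,0],0],[0,[0.55,-0.33,0],0],[0,[0.55,-0.33,0],0],[0,[0.55,-0.33,0],0],[0,[0.55,-0.33,0],0],[0,[0.55,-0.33,0],0],[0,[0.55,-0.33,0],0],[0,[0.55,-0.33,0],0],[0,[0.55,-0.33,0],0],[0,[0.55,-0.33,0],0],[0,[0.55,-0.33,0],0],[0,[0.55,-0.33,0],0],[0,[0.55,-0.33,0],0],[0,[0.55,-0.33,0],0],[0,[0.55,-0.33,0],0]]' 20
python3 - <<'E'
from h import *
s=read_state();im=camera("wrist");cv2.imwrite("pics/w1.png",im[:,:,::-1]);T=wristT(s)
print(s["clock"],s["eef_pos"],s["eef_rot"],s["finger_gap"]); np.save("T.npy",T)
E
```

```text
clock: 2.75
eef_pos: [566.2, -258.5, 205.4]
eef_rot: [3.142, -0.0, 0.024]
wrist_force: [0.3, -0.9, -0.8]
finger_gap: 0.7
finger_force: 0.0
2.75 [ 566.16028477 -258.48324079  205.43881376] [ 3.14157522e+00 -6.33185139e-06  2.43909522e-02] 0.7229304065559484
```

View pics/w1.png

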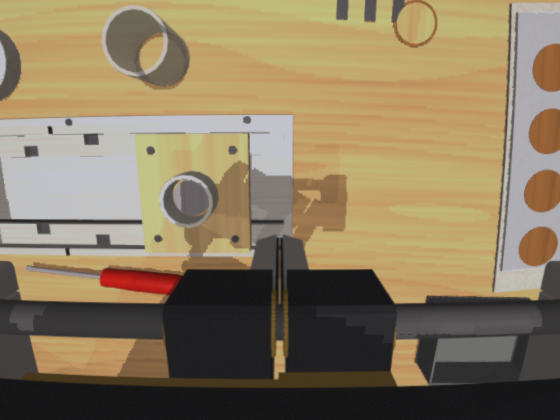

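Wrist view: the board's right (push) edge runs from (248,134) to (250,250). The lip marks are at (50,130) and (68,250), and the fingertips at about (279,240) are beyond the board's end.

```bash
python3 - <<'E'
from h import *
T=np.load("T.npy")
print("board",w("wrist",[(136,134),(248,134),(250,250),(144,252)],58,T).round(1))
print("marks",w("wrist",[(50,130),(68,250)],44,T).round(1))
print("jig right",w("wrist",[(293,115)],10,T).round(1))
E
```

```text
board [[ 627.2 -119.1   58. ]
 [ 628.9 -227.7   58. ]
 [ 511.6 -230.1   58. ]
 [ 506.2 -118.7   58. ]]
marks [[630.3 -22.1  44. ]
 [500.2 -26.   44. ]]
jig right [[ 649.6 -272.    10. ]]
```

```bash
python3 -m jog '[[0,[0.04,0,0.4],0],[0,[0,0,0.5],0],[0,[0,0,0.5],0],[0,[0,0,0.5],0],[0,[0,0,0.5],0],[0,[0,0,0.4],0],[0,[0,0,0.3],0],[0,[0,0,0.2],0],[0,[0,0,0.04],0],[0,[0,0,0],0]]'; python3 -m jog '[[0,[0,-0.06,0],0],[0,[0,-0.06,0],0],[0,[0,-0.06,0],0],[0,[0,-0.06,0],0],[0,[0,-0.06,0],0],[0,[0,-0.06,0],0],[0,[0,-0.06,0],0],[0,[0,-0.06,0],0]]'
```

```text
clock: 3.8
eef_pos: [567.4, -259.4, 38.9]
eef_rot: [3.141, -0.0, 0.024]
wrist_force: [-0.4, -0.2, 1.2]
finger_gap: 0.1
finger_force: 0.0
clock: 4.6
eef_pos: [566.6, -235.6, 38.5]
eef_rot: [3.141, -0.0, 0.024]
wrist_force: [0.2, -5.0, -1.3]
finger_gap: 0.3
finger_force: 2.5
```

```bash
python3 -m jog '[[0,[0,-0.08,0],0],[0,[0,-0.08,0],0],[0,[0,-0.08,0],0],[0,[0,-0.08,0],0],[0,[0,-0.08,0],0],[0,[0,-0.08,0],0],[0,[0,-0.08,0],0],[0,[0,-0.08,0],0],[0,[0,-0.08,0],0],[0,[0,-0.08,0],0],[0,[0,-0.08,0],0],[0,[0,-0.08,0],0],[0,[0,-0.08,0],0],[0,[0,-0.08,0],0],[0,[0,-0.08,0],0],[0,[0,-0.08,0],0],[0,[0,-0.08,0],0],[0,[0,-0.08,0],0],[0,[0,-0.08,0],0],[0,[0,-0.08,0],0]]'; python3 - <<'E'
from h import *
s=read_state();im=camera("wrist");cv2.imwrite("pics/w2.png",im[:,:,::-1]);print(s["eef_pos"],s["wrist_force"])
print([(r["conf"],r["rect"]) for r in regions_of("top","carrier")]) if camera("top") is not None else 0
E
```

```text
clock: 6.6
eef_pos: [564.5, -155.3, 38.5]
eef_rot: [3.141, -0.0, 0.024]
wrist_force: [-1.1, -5.6, 0.2]
finger_gap: 0.6
finger_force: 2.5
[ 564.54063195 -155.30450112   38.50978132] [-1.07141537 -5.55587609  0.15891143]
[(0.64, [281.2, 208.9, 14.0, 42.9])]
```

View pics/w2.png

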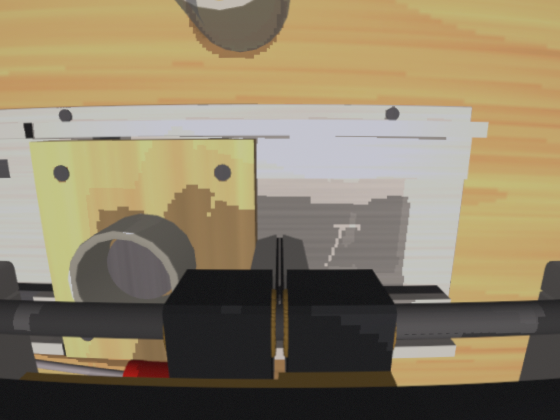

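The carrier is sliding squarely, and the collar is still centred on it at (133,275). The push edge is at column 256 and the notch mark at (29,130).

```bash
python3 - <<'E'
from h import *
T=wristT(read_state())
print(w("wrist",[(255,139),(257,225),(33,143)],58,T).round(1),w("wrist",[(29,130)],44,T).round(1))
E
python3 -m jog '[[0,[0,-0.08,0],0],[0,[0,-0.08,0],0],[0,[0,-0.08,0],0],[0,[0,-0.08,0],0],[0,[0,-0.08,0],0],[0,[0,-0.08,0],0],[0,[0,-0.08,0],0],[0,[0,-0.08,0],0],[0,[0,-0.08,0],0],[0,[0,-0.08,0],0],[0,[0,-0.08,0],0],[0,[0,-0.06,0],0]]'
```

```text
[[ 627.6 -142.7   58. ]
 [ 585.7 -144.    58. ]
 [ 624.3  -33.7   58. ]] [[630.4 -21.8  44. ]]
clock: 7.95
eef_pos: [563.4, -108.3, 38.5]
eef_rot: [3.141, -0.0, 0.024]
wrist_force: [-0.3, -5.4, -0.3]
finger_gap: 0.6
finger_force: 2.5
```

```bash
python3 -m jog '[[0,[0,-0.02,0],0],[0,[0,-0.02,0],0],[0,[0,-0.02,0],0],[0,[0,-0.02,0],0],[0,[0,-0.02,0],0],[0,[0,-0.02,0],0],[0,[0,-0.02,0],0],[0,[0,-0.02,0],0],[0,[0,-0.02,0],0],[0,[0,-0.02,0],0],[0,[0,-0.02,0],0],[0,[0,-0.02,0],0]]'; python3 -m jog '[[0,[0,-0.02,0],0],[0,[0,-0.02,0],0]]';python3 -m jog '[[0,[0,-0.02,0],0],[0,[0,-0.02,0],0]]'
```

```text
clock: 9.15
eef_pos: [563.1, -96.5, 38.5]
eef_rot: [3.141, -0.0, 0.024]
wrist_force: [0.3, -5.3, 0.2]
finger_gap: 0.6
finger_force: 2.6
clock: 9.35
eef_pos: [563.1, -94.5, 38.5]
eef_rot: [3.141, -0.0, 0.024]
wrist_force: [-0.7, -5.1, -0.7]
finger_gap: 0.2
finger_force: 2.6
clock: 9.55
eef_pos: [563.0, -92.2, 38.4]
eef_rot: [-3.141, 0.0, 0.024]
wrist_force: [-1.0, -2.0, 0.8]
finger_gap: 0.5
finger_force: 0.7
```

```bash
python3 -m jog '[[0,[0,0,0],0]]'; python3 -m jog '[[0,[0,-0.02,0],0]]';python3 -m jog '[[0,[0,0,0],0]]'; python3 - <<'E'
from h import *
cv2.imwrite("pics/s3.png",cv2.resize(camera("side")[140:300,210:370],None,fx=3.7,fy=3.7,interpolation=2)[:,:,::-1])
E
```

```text
clock: 9.65
eef_pos: [562.9, -92.2, 38.5]
eef_rot: [-3.141, 0.0, 0.024]
wrist_force: [-1.0, -1.9, 1.2]
finger_gap: 0.1
finger_force: 1.1
clock: 9.75
eef_pos: [563.0, -91.5, 38.4]
eef_rot: [3.141, 0.0, 0.024]
wrist_force: [-1.1, -6.3, 0.7]
finger_gap: 0.6
finger_force: 2.7
clock: 9.85
eef_pos: [563.0, -91.4, 38.4]
eef_rot: [3.141, 0.0, 0.024]
wrist_force: [-0.5, -4.8, 0.4]
finger_gap: 0.2
finger_force: 2.1
```

View pics/s3.png

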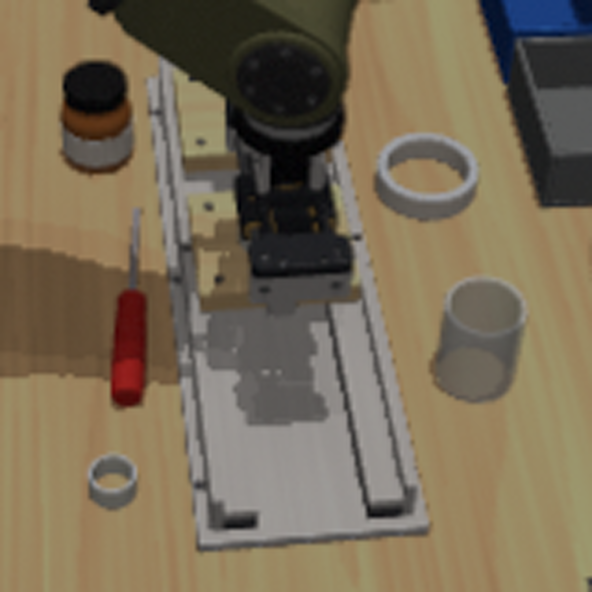

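The side crop is blocked by the hand: the carrier is near the middle, but I can't see whether it has dropped. Next I'll feel for the pocket wall in small steps.

```bash
python3 -m jog '[[0,[0,-0.01,0],0],[0,[0,0,0],0]]'; python3 -m jog '[[0,[0,-0.01,0],0],[0,[0,0,0],0]]'
```

```text
clock: 10.1
eef_pos: [563.1, -90.9, 38.5]
eef_rot: [3.141, -0.0, 0.024]
wrist_force: [-1.1, -4.1, -0.0]
finger_gap: 0.5
finger_force: 2.4
clock: 10.3
eef_pos: [563.1, -90.5, 38.5]
eef_rot: [3.141, -0.0, 0.024]
wrist_force: [-0.4, -5.6, -0.4]
finger_gap: 0.6
finger_force: 2.5
```

```bash
for i in 1; do python3 -m jog '[[0,[0,-0.01,0],0],[0,[0,0,0],0]]'; python3 -m jog '[[0,[0,-0.01,0],0],[0,[0,0,0],0]]'; done | egrep 'eef_pos|wrist'; python3 - <<'E'
from h import *
s=read_state();im=camera("wrist");cv2.imwrite("pics/w4.png",im[:,:,::-1]);print(s["eef_pos"],s["wrist_force"])
E
```

```text
eef_pos: [563.1, -90.0, 38.5]
wrist_force: [-0.2, -5.4, -0.1]
eef_pos: [563.1, -89.5, 38.5]
wrist_force: [0.2, -5.2, 0.0]
[563.05968423 -89.48233091  38.45314654] [ 0.18786917 -5.16787493  0.04427821]
```

View pics/w4.png

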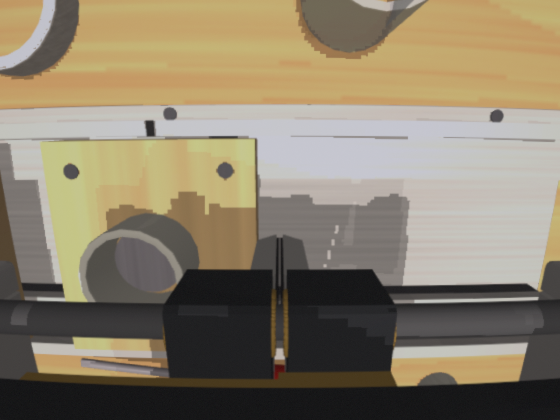

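In the wrist view the board now spans columns 47–257, which is 210 px against 222 px while riding, so it is about 8 mm lower. The mark at (150,130) is mid-board, and the collar stands undisturbed at (140,265).

```bash
python3 - <<'E'
from h import *
T=wristT(read_state())
for z in(50,58): print(z,w("wrist",[(47,144),(257,139),(258,225)],z,T).round(1))
print(w("wrist",[(150,130)],44,T).round(1), read_state()["clock"])
E
```

```text
50 [[622.   30.   50. ]
 [625.9 -77.7  50. ]
 [581.9 -78.6  50. ]]
58 [[622.5  24.3  58. ]
 [626.2 -78.2  58. ]
 [584.2 -79.1  58. ]]
[[629.3 -22.3  44. ]] 10.75
```

It fits a board at z=50 (108 mm long) and not one at 58 (102 mm), so it is seated. Now I'll back off, then raise.

```bash
python3 -m jog '[[0,[0,0.05,0],0],[0,[0,0.1,0],0],[0,[0,0.2,0],0],[0,[0,0.3,0],0],[0,[0,0.3,0],0],[0,[0,0.3,0],0],[0,[0,0.2,-0.3],0],[0,[0,0.2,-0.5],0],[0,[0,0.2,-0.5],0],[0,[0,0.2,-0.5],0],[0,[0,0.2,-0.5],0],[0,[0,0.2,-0.5],0],[0,[0,0.2,-0.4],0],[0,[0,0,0],0],[0,[0,0,0],0]]'
python3 - <<'E'
from h import *
s=read_state();im=camera("wrist");np.save("T.npy",wristT(s));a=cv2.resize(camera("side")[140:300,210:370],(420,420),interpolation=2)
cv2.imwrite("pics/f5.png",cv2.resize(np.hstack([im,a]),(800,343))[:,:,::-1]);cv2.imwrite("pics/w5.png",im[:,:,::-1])
E
```

```text
clock: 12.25
eef_pos: [565.9, -222.3, 197.7]
eef_rot: [-3.141, 0.0, 0.024]
wrist_force: [-0.1, 0.5, -0.8]
finger_gap: 0.6
finger_force: 0.0
```

View pics/f5.png

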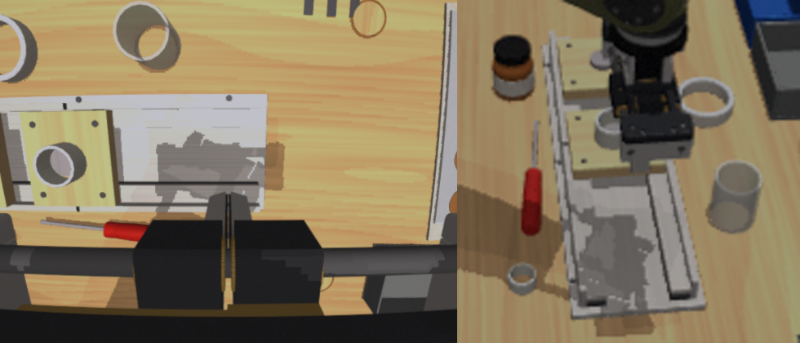

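The hand is clear. The carrier is mid-jig with its collar upright at about (60,165), and the spare is separate. One close crop will check that it sits flat.

```bash
python3 - <<'E'
import cv2
im=cv2.imread("pics/w5.png"); cv2.imwrite("pics/w5c.png",cv2.resize(im[110:270,0:200],None,fx=3.7,fy=3.7,interpolation=2))
E
```

```text
(no output)
```

View pics/w5c.png

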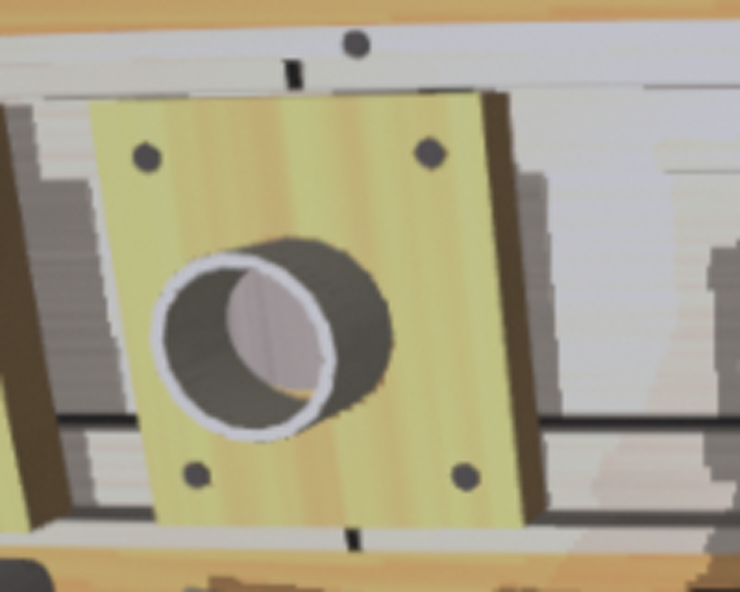

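The board is centred between both marks at (293,74) and (352,540), and the collar stands around its plug.

```bash
python3 - <<'E'
from h import *
T=np.load("T.npy");f=lambda P:np.array(P)/3.7+[0,110]
for z in(50,58):
    b=w("wrist",f([(90,101),(482,92),(525,528),(157,524)]),z,T)[:,:2]
    print(z,[round(float(np.linalg.norm(b[i]-b[(i+1)%4])),1) for i in range(4)],b.mean(0).round(1))
m=w("wrist",f([(293,74),(352,540)]),44,T);print(m.mean(0).round(1))
E
```

```text
50 [110.1, 121.1, 110.7, 120.8] [564.2 -23.3]
58 [107.4, 118.1, 108.0, 117.8] [565.9 -28.2]
[563.7 -23.6  44. ]
```

The board measures 110 x 121 mm at z=50 on all four sides and is centred within 1 mm of the marks, so it is seated flat.

```bash
python3 -c "
from cell import *
print(sign_off())"
```

```text
the job is handed in; nothing more can be done
None
```

The collar carrier is seated flat in the locating notch, within 1 mm of centre, with the collar standing on it; the hand is clear and the job was handed in at about 12 s of the 40 s allowed.

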